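Clear the pottery painting table

ROBOT

A 6-joint arm with a two-finger parallel gripper is mounted at the origin on the work surface. World frame = base frame: x ahead of the robot, y to its left, z up, the work surface at z = 0. Lengths are in m, angles in rad, forces in N, time in s.
With the tool pointing down it reaches from about 0.3 to 0.775 m from the base axis. Payload 14.6 kg.
Tool frame: the origin (TCP) lies at the centre of the arm's flange, where the gripper is bolted on; the fingertips stand 199 mm ahead of it and the grasp point (between the pads) lies 180 mm ahead of it (nose_length is the distance from the TCP to the fingertips, in m); z points along the fingers, y is the line along which they close (so a half turn about z gives the same grasp; the last joint's range is limited). The gripper opens to 94 mm and grips with 3 to 60 N. Pads are 16 mm wide; open, the fingers measure 119 mm over their backs; the gripper's body (75 mm by 177 mm) begins 78 mm behind the grasp point.
Start: joints at [1.16, 0.3, 1.521, -0, 1.321, -0.067], TCP at [0.185, 0.518, 0.405] pointing down, gripper open.
Joint ranges: [-3.03, 3.03], [-0.79, 2.21], [0.23, 2.52], [-1.04, 4.18], [0, 3.07], [-2.55, 2.55]. Speed limits (rad/s): [2.22, 2.22, 2.57, 3.14, 3.14, 3.14].

INTERFACE

Orientations are given as a 3x3 rotation matrix whose columns are the frame's x, y, z axes.
In Python, from bench import reach, movel, move_j, set_gripper, dwell, inverse_kinematics, capture, Unreachable, job_done, current_time, current_joint_positions, current_qvel, current_effort, current_tcp_pos, current_ee_rot, current_force, current_torque, current_grip_width, current_gripper_force, nose_length gives the robot as it stands. Calls block until the motion is done:
- reach(position, orientation): joint-space move of the TCP to a pose.
- movel(position, speed=0.15, rotation=None): straight line of the TCP; rotation=None keeps the orientation; speed is the mean speed in m/s.
- move_j(angles): joint-space move.
- set_gripper(opening): finger opening in m; the grip force is fixed at half the most; returns when the fingers have stopped.
- dwell(seconds).
- inverse_kinematics(position, orientation): joint angles nearest the present ones, or None.
- capture(name): name is "scene" or "top"; returns a dict with "image" (480x640x3 uint8, red, green, blue), "fx", "fy", "cx", "cy" (pixels), "pose" (4x4, takes a point from camera to world coordinates). Camera axes: x right, y down, z forward; pixel columns grow to the right and rows downward; lengths in m; the calibration is good to about 2 mm. A picture is of the moment at which its call begins. There is no depth.
A pose or a line that the arm cannot do raises Unreachable and nothing moves.
- job_done(): hands the job in; it is judged then, once.
Readings, each from a call of its own:
- current_time(): time.
- current_joint_positions(): joint angles.
- current_qvel(): joint speeds.
- current_effort(): joint torques, N m.
- current_tcp_pos(): TCP position.
- current_ee_rot(): TCP orientation.
- current_force(): force on the tool from outside, world axes, zero at the start.
- current_torque(): the same for the moment, N m.
- current_grip_width(): finger opening in m.
- current_gripper_force(): force on a finger pad.
Only numpy, scipy, OpenCV 4.12 (cv2) and the standard library are available. Lean on these libraries where they do the work, as an engineer would, in place of code of your own. Each camera call takes 0.05 s, during which the arm holds its last target. There are 200 camera calls.

TASK

Painting is over: put each thing where it belongs. Stand the red glaze jar in the red-floored tray and the green jar in the green-floored tray, stand the unpainted tomato in the white tub, lay the brush lengthwise in the long grey tray, and stand the freshly painted tomato in the middle of the round kiln slab, keeping it upright all the way.

Things in the scene. Friction and masses are not known exactly. Their poses are not given: they have to be found in the camera images.
- red_jar: loose glaze jar, red body and red lid with a white paper band and white dot, standing: cylinder 46 mm in diameter up to 48 mm high, then a lid 41 mm in diameter, 65 mm high over all. Origin: centre of its underside, z up
- green_jar: loose glaze jar, green body and green lid with a white paper band and white dot, standing: cylinder 46 mm in diameter up to 48 mm high, then a lid 41 mm in diameter, 65 mm high over all. Origin: centre of its underside, z up
- painted_tomato: freshly painted ceramic tomato ornament, red with a green five-leaf stalk on top, standing on its flat base (34 mm across): widest, 54 mm, from 19 to 35 mm above the base, 54 mm high with the stalk. Loose. Origin: centre of its underside, z up
- bare_tomato: unpainted ceramic tomato ornament, cream-white all over, standing on its flat base (34 mm across): widest, 54 mm, from 19 to 35 mm above the base, 54 mm high with the stalk. Loose. Origin: centre of its underside, z up
- brush: loose flat glaze brush lying on the table, 140 mm long (x from -70 to +70 mm), 14 mm thick; blue handle 16 mm wide from x -70 to +15 mm, steel ferrule 20 mm wide, dark bristle head 24 mm wide at +x, treated as rigid. Origin: middle of its length, on its underside; x along the brush towards the bristles, z up
- red_tray: fixed shallow square wooden tray with a red floor, where the red jar belongs: inside 76 x 76 mm, walls 4 mm thick and 14 mm high over the table, inner floor 4 mm above the origin. Origin: centre of its underside, on the table; x and y along its sides
- green_tray: fixed shallow square wooden tray with a green floor, where the green jar belongs: inside 76 x 76 mm, walls 4 mm thick and 14 mm high over the table, inner floor 4 mm above the origin. Origin: centre of its underside, on the table; x and y along its sides
- white_tub: fixed shallow square white plastic tub with two teal clips outside, where the unpainted tomato belongs: inside 82 x 82 mm, walls 4 mm thick and 12 mm high over the table, inner floor 4 mm above the origin. Origin: centre of its underside, on the table; x and y along its sides
- kiln_slab: fixed round charcoal-black kiln slab without a rim, where the painted tomato belongs: 92 mm in diameter, top 12 mm above the origin. Origin: centre of its underside, on the table
- brush_tray: fixed long shallow grey tray, where the brush belongs: inside 170 mm (its x) x 76 mm (its y), walls 4 mm thick and 10 mm high over the table, inner floor 4 mm above the origin. Origin: centre of its underside, on the table
Things that resemble listed ones, but are neither listed nor needed, are in the scene too. Leave any yellow look-alike of the red_tray alone.

How it is judged:
At the end, for the whole second after the job is handed in: Upright (0.15 rad), at rest, on the floor of its own: red and green jar within 17 mm of tray centre per side, bare tomato 22 mm; brush flat, 22 mm lengthwise, 34 mm across, 0.35 rad of tray length, either way round; painted tomato within 20 mm of slab centre (x of red_jar in the frame of red_tray between -0.017 and 0.017 m and y of red_jar in the frame of red_tray between -0.017 and 0.017 m and z of red_jar in the frame of red_tray between 0.001 and 0.007 m and linear speed of each of red_jar, green_jar, bare_tomato, brush, painted_tomato below 0.02 m/s and angular speed of each of red_jar, green_jar, bare_tomato, brush, painted_tomato below 0.3 rad/s and angle between each of red_jar, green_jar, bare_tomato, brush, painted_tomato's own z axis and vertical below 0.15 rad and x of green_jar in the frame of green_tray between -0.017 and 0.017 m and y of green_jar in the frame of green_tray between -0.017 and 0.017 m and z of green_jar in the frame of green_tray between 0.001 and 0.007 m and x of bare_tomato in the frame of white_tub between -0.022 and 0.022 m and y of bare_tomato in the frame of white_tub between -0.022 and 0.022 m and z of bare_tomato in the frame of white_tub between 0.001 and 0.007 m and x of brush in the frame of brush_tray between -0.022 and 0.022 m and y of brush in the frame of brush_tray between -0.034 and 0.034 m and z of brush in the frame of brush_tray between 0.001 and 0.007 m and angle between the x axis of brush and the x axis of brush_tray, either way round below 0.35 rad and x of painted_tomato in the frame of kiln_slab between -0.02 and 0.02 m and y of painted_tomato in the frame of kiln_slab between -0.02 and 0.02 m and z of painted_tomato in the frame of kiln_slab between 0.009 and 0.015 m and horizontal distance between painted_tomato and kiln_slab below 0.02 m); the robot touches nothing.
It fails at once if the painted tomato is tipped by more than 0.5 rad (angle between painted_tomato's own z axis and vertical above 0.5 rad).
It also fails if it takes over 128 s, if anything falls off the work surface, if the arm or the gripper's body presses on something with over 40 N, if the wrist force passes 120 N, or if a joint passes its speed limit or range.

## Working session

There is one attempt and no reset: what is moved stays moved. The work goes in short steps, each a Python script; the robot and the scene stay as the last script left them, time stands still between calls to the robot, and variables do not carry over. Pictures are saved under pics/ and viewed, at most 14 in all, crops included, and the job is handed in when it is done.

```bash
mkdir -p pics; python3 - <<'E'
from bench import *
import cv2, numpy as np
for n in("top","scene"):
    c=capture(n); cv2.imwrite(f"pics/{n}0.png",cv2.cvtColor(c["image"],cv2.COLOR_RGB2BGR))
    print(n,c["fx"],c["fy"],c["cx"],c["cy"]);print(np.round(c["pose"],4))
print(current_time(),current_ee_rot())
E
```

```text
top 454.2180076104397 454.2180076104397 319.60595950007473 241.78256776761972
[[ 0.0155 -0.9913  0.1309  0.3926]
 [-0.9998 -0.0167 -0.0083  0.0175]
 [ 0.0104 -0.1307 -0.9914  1.0718]
 [ 0.      0.      0.      1.    ]]
scene 445.0056804071552 445.0056804071552 321.7137947491207 240.5068749436439
[[-0.2334  0.7834 -0.576   1.0454]
 [ 0.9722  0.1777 -0.1523  0.1228]
 [-0.017  -0.5956 -0.8031  0.7239]
 [ 0.      0.      0.      1.    ]]
0.1 [[-9.41460821e-01  3.37122164e-01 -4.10003715e-04]
 [ 3.37122405e-01  9.41460380e-01 -9.14628731e-04]
 [ 7.76606359e-05 -9.99308554e-04 -9.99999498e-01]]
```

View pics/top0.png

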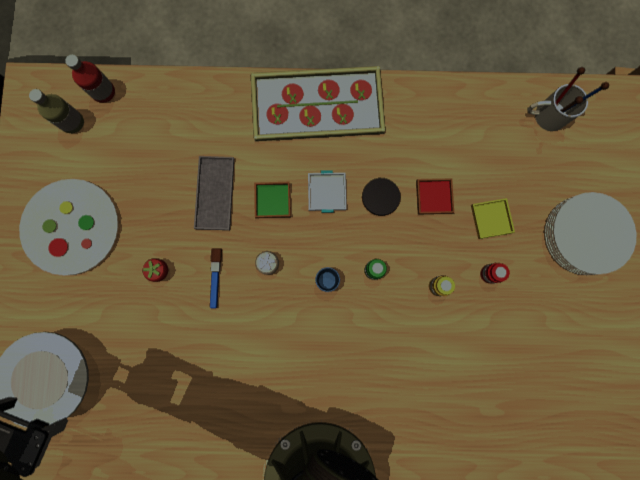

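View pics/scene0.png

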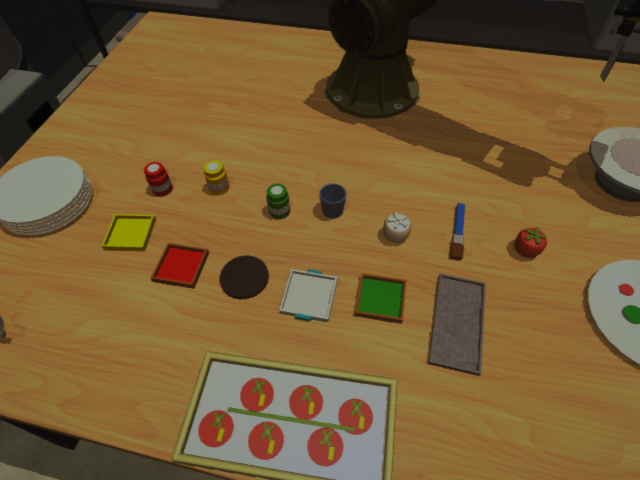

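The top view shows these candidates:
- **Red jar:** (497,272). Not the yellow jar (444,285), red bottle (92,78), painted tomato (155,270), palette blobs or the picture of tomatoes at (318,103).
- **Green jar:** (377,268). Not the blue cup (328,279) or the olive bottle (60,113).
- **Bare tomato:** (267,263), cream and lobed. Not the bowl or plates.
- **Red tray:** (435,196). Not the yellow one (493,218).
- **Others:** green tray (273,200), tub with teal clips (327,191), slab (381,196), brush tray (215,193), brush (215,278).

Next I'll measure these and check them in one crop.

```bash
cat > vis.py <<'E'
import cv2, numpy as np
def ray(c,p,z):
    P=np.array(c["pose"]); d=P[:3,:3]@[(p[0]-c["cx"])/c["fx"],(p[1]-c["cy"])/c["fy"],1]
    o=P[:3,3]; return (o+d*(z-o[2])/d[2])[:2]
def proj(c,X):
    P=np.array(c["pose"]); q=P[:3,:3].T@(np.array(X)-P[:3,3]); return q[0]/q[2]*c["fx"]+c["cx"],q[1]/q[2]*c["fy"]+c["cy"]
def hs(img,roi):
    x,y,r,s=roi; h=cv2.cvtColor(img,cv2.COLOR_RGB2HSV)[y-s:y+s,x-r:x+r].astype(int)
    return h[...,0],h[...,1],h[...,2]
F=dict(red=lambda h,s,v:((h<7)|(h>172))&(s>150)&(v>60),
 green=lambda h,s,v:(h>40)&(h<85)&(s>100)&(v>30),
 white=lambda h,s,v:(s<70)&(v>90),
 dark=lambda h,s,v:(v<50),
 grey=lambda h,s,v:(s<85)&(v>30),
 brush=lambda h,s,v:((h>95)&(h<130)&(s>80))|(s<90)|(v<75),
 tom=lambda h,s,v:(((h<7)|(h>172))&(s>150))|((h>30)&(h<85)&(s>80)))
def seg(img,col,roi):
    m=F[col](*hs(img,roi)).astype(np.uint8)
    m=cv2.morphologyEx(m,cv2.MORPH_CLOSE,np.ones((3,3)))
    ct=max(cv2.findContours(m,cv2.RETR_EXTERNAL,cv2.CHAIN_APPROX_NONE)[0],key=cv2.contourArea)
    return ct+np.array([roi[0]-roi[2],roi[1]-roi[3]])
E
cat > meas.py <<'E'
from bench import *
from vis import *
c=capture("top"); img=c["image"]; big=cv2.resize(img,None,fx=2,fy=2)
T=dict(red_jar=("red",(497,272,18,18),.056),green_jar=("green",(377,268,18,18),.056),
 painted=("tom",(155,270,18,18),.028),bare=("white",(267,263,18,18),.03),brush=("brush",(215,278,14,36),.014),
 red_tray=("red",(435,196,22,22),.009),green_tray=("green",(273,200,22,22),.009),tub=("white",(327,191,24,24),.009),
 slab=("dark",(381,196,26,26),.011),brush_tray=("grey",(215,193,26,44),.008))
for n,(col,roi,z) in T.items():
    ct=seg(img,col,roi); W=np.array([ray(c,p,z) for p in ct[:,0]],np.float32)
    r=cv2.minAreaRect(W); e,_=cv2.minEnclosingCircle(W)
    print(n,"rect",np.round(r[0],4),np.round(r[1],4),round(r[2],1),"circ",np.round(e,4))
    cv2.drawContours(big,[ct*2],-1,(0,255,255),1)
cv2.imwrite("pics/meas1.png",cv2.cvtColor(big[280:660,240:1040],cv2.COLOR_RGB2BGR))
E
python3 meas.py
```

```text
red_jar rect [ 0.4639 -0.3935] [0.0426 0.0477] 0.9 circ [ 0.4644 -0.3929]
green_jar rect [ 0.4684 -0.1183] [0.0425 0.0432] 45.3 circ [ 0.4688 -0.1183]
painted rect [0.46   0.3847] [0.0481 0.0551] 0.9 circ [0.4596 0.3845]
bare rect [0.4812 0.1313] [0.0461 0.046 ] 1.0 circ [0.4809 0.1313]
brush rect [0.444  0.2482] [0.139  0.0267] 0.6 circ [0.444  0.2499]
red_tray rect [ 0.6482 -0.2657] [0.0741 0.0741] 2.2 circ [ 0.6484 -0.2666]
green_tray rect [0.6329 0.1237] [0.0745 0.0718] 1.9 circ [0.6329 0.124 ]
tub rect [ 0.6574 -0.0071] [0.1006 0.0909] 1.1 circ [ 0.6561 -0.0062]
slab rect [ 0.6438 -0.1359] [0.0898 0.0898] 44.6 circ [ 0.644  -0.1361]
brush_tray rect [0.6479 0.2635] [0.0857 0.179 ] 89.0 circ [0.6483 0.2638]
```

View pics/meas1.png

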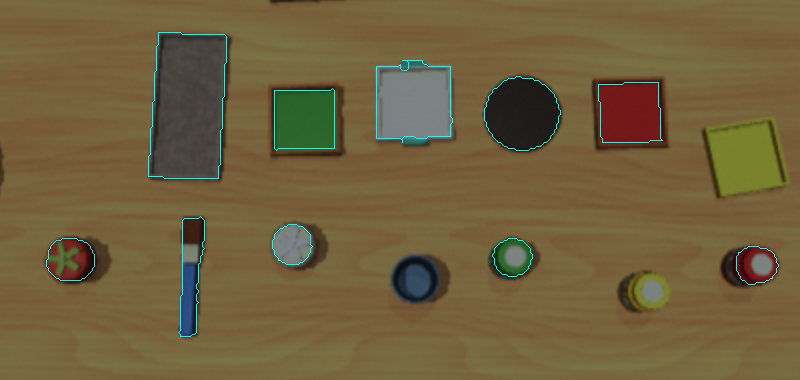

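The outlines sit on the intended objects, with the yellow tray (crop 745,158) and the yellow jar left out. I'll refine the jars by their lid dots and check tomatoes and targets in the scene view.

```bash
python3 - <<'E'
from bench import *
from vis import *
c=capture("top");s=capture("scene")
F["dot"]=lambda h,S,v:(S<90)&(v>120)
def cen(c,col,roi):
    m=cv2.moments(seg(c["image"],col,roi)); return m["m10"]/m["m00"],m["m01"]/m["m00"]
print("dots",ray(c,cen(c,"dot",(500,272,9,9)),.065),ray(c,cen(c,"dot",(377,268,9,9)),.065))
print("dots scene",ray(s,cen(s,"dot",(154,168,12,10)),.065),ray(s,cen(s,"dot",(277,190,12,8)),.065))
for n,col,roi,z in[("bare","white",(397,228,20,20),.027),("painted","tom",(531,243,22,22),.027),("slab","dark",(245,277,30,26),.011),("red_tray","red",(181,265,30,24),.009),("green_tray","green",(381,299,28,24),.009)]:
    ct=seg(s["image"],col,roi); x,y,w,h=cv2.boundingRect(ct)
    print(n,ray(s,cen(s,col,roi),z),w,h)
b=c["image"].copy()
for p in [(397,228)]:pass
E
```

```text
dots [ 0.46500177 -0.39495053] [ 0.46978157 -0.11987038]
dots scene [ 0.46449979 -0.39605881] [ 0.46875922 -0.12142493]
bare [0.46729899 0.12894064] 23 19
painted [0.45722194 0.38667653] 27 29
slab [ 0.65020866 -0.1358209 ] 48 43
red_tray [ 0.64953301 -0.2677495 ] 48 36
green_tray [0.6340962  0.12223649] 44 39
```

```bash
cat > rob.py <<'E'
from bench import *
import numpy as np
R=np.array([[-1,0,0],[0,1,0],[0,0,-1.]]); HI=.335; G=.18
def pick(xy,h,width=.094):
    set_gripper(width); reach([*xy,HI],R); movel([*xy,G+h+.05],.25); movel([*xy,G+h],.1)
    set_gripper(0); print("pick",current_time(),current_grip_width(),current_gripper_force())
    movel([*xy,HI],.2); print(" held",current_grip_width())
def place(xy,h,width=.094,v=.25):
    movel([*xy,HI],v); movel([*xy,G+h+.02],.2); movel([*xy,G+h+.001],.05)
    print("place",current_tcp_pos(),current_force()); set_gripper(width); dwell(.2)
    movel([*xy,G+h+.06],.15); movel([*xy,HI],.3); print(" t",current_time())
E
python3 - <<'E'
from rob import *
for p in [(.459,.3855),(.645,-.136),(.649,-.2665),(.648,.2635)]:
    print(inverse_kinematics([*p,HI],R) is not None, inverse_kinematics([*p,.2],R) is not None)
pick((.459,.3855),.032); place((.645,-.136),.032+.012)
import cv2
for n in("top","scene"): cv2.imwrite(f"pics/{n}1.png",cv2.cvtColor(capture(n)["image"],cv2.COLOR_RGB2BGR))
E
```

```text
True True
True True
True True
True True
pick 3.4667 0.053410743179381465 30.00008972827345
 held 0.05309643589125226
place [ 0.64497128 -0.13599868  0.22471755] [ 0.43496411 -0.19225431 -0.33513654]
 t 9.5833
```

View pics/scene1.png

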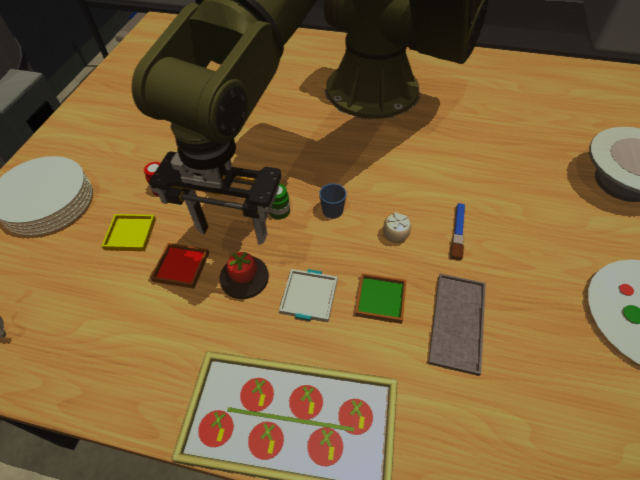

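The painted tomato is standing upright on the slab at (241,267), close to its centre. Now the rest.

```bash
python3 - <<'E'
from rob import *
import cv2
pick((.465,-.395),.036); place((.649,-.2665),.036+.004)
pick((.4695,-.1205),.036); place((.6335,.123),.036+.004)
pick((.480,.130),.032); place((.656,-.007),.032+.004)
pick((.449,.249),.0235,.045); place((.653,.2635),.0235+.004,.040)
movel([.40,.45,HI],.3)
for n in("top","scene"): cv2.imwrite(f"pics/{n}2.png",cv2.cvtColor(capture(n)["image"],cv2.COLOR_RGB2BGR))
E
```

```text
pick 12.9833 0.04528368952697278 30.000021795131033
 held 0.045263400110376446
place [ 0.64901581 -0.26644127  0.22080022] [ 0.92973871 -1.2050769  -1.21982844]
 t 17.8917
pick 20.9167 0.04537591284366816 30.00012263946701
 held 0.04532755801324211
place [0.63346674 0.12302614 0.22074985] [-0.40668282  0.0407813  -1.09860036]
 t 26.1
pick 28.7833 0.05294498970391857 30.00025930465199
 held 0.05316395669318861
place [ 0.65597882 -0.00700449  0.21675097] [ 0.03786873 -1.25328896 -0.90276059]
 t 33.65
pick 37.4833 0.015436663867254952 29.97382879257202
 held 0.015576659635943116
place [0.65297028 0.2634563  0.20811913] [-0.37221893  0.503838    0.45443728]
 t 42.175
```

View pics/scene2.png

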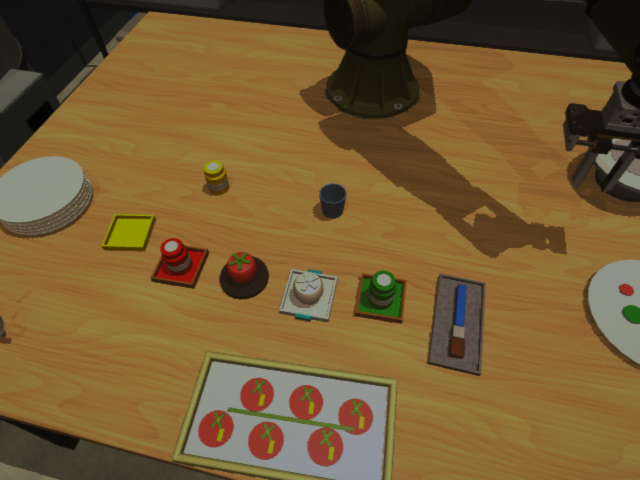

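View pics/top2.png

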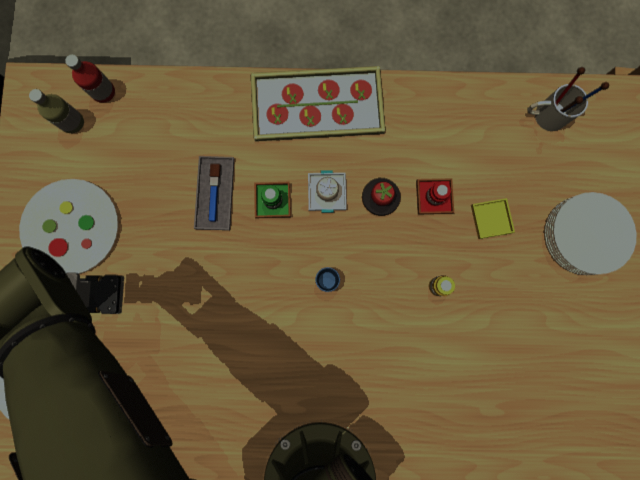

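All five look upright and placed in both views: brush (214,193), green jar (271,195), bare tomato (328,188), painted tomato (383,193) and red jar (439,193). A quick numeric check before handing in.

```bash
python3 - <<'E'
from bench import *
from vis import *
c=capture("top")
F["dot"]=lambda h,S,v:(S<90)&(v>120)
def cen(col,roi):
    x,y,w,h=cv2.boundingRect(seg(c["image"],col,roi)); return x+(w-1)/2,y+(h-1)/2
print("red",ray(c,cen("dot",(442,191,9,9)),.069),"green",ray(c,cen("dot",(271,194,9,9)),.069))
ct=seg(c["image"],"green",(383,192,12,12)); x,y,w,h=cv2.boundingRect(ct); print("painted stalk",ray(c,(x+w/2,y+h/2),.062))
print("bare px",ray(c,(328,188),.04)); print("brush ends",ray(c,(216,164),.018),ray(c,(212.5,221),.018))
E
```

```text
red [ 0.64918635 -0.26654865] green [0.63290859 0.1227527 ]
painted stalk [ 0.64391142 -0.13587722]
bare px [ 0.65537741 -0.00868152]
brush ends [0.71487001 0.25906053] [0.5766601  0.26101601]
```

All within a few millimetres of their targets.

```bash
python3 -c "
from bench import *
print(job_done(),current_time())"
```

```text
the job is handed in; nothing more can be done
the job is handed in; nothing more can be done
```

The job is handed in: by the last camera check, all five things were upright in their own places, within a few millimetres of centre, at about 43 s of the 128 s allowed; the judge's verdict was not shown.

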